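# Find the strip that carries the weight

## Task

Judge the three clamped wooden strips by feel, from left to right as the robot sees them: with the fingers, slowly press the pan on each strip's free end down until the strip rests on the cork-faced stop below, and keep it there for a moment; never load a stop with more than 12 N. Then lower the brass weight gently onto the middle of the pan of the one strip stiff enough to carry it clear of its stop, and leave it standing there; the weight must never bring any strip down onto its stop. Leave the small brass finger plane where it is.

Things in the scene. Friction and masses are not known exactly. Their poses are not given: they have to be found in the camera images.
- stand_a: one of three alike fixed stands, at the left, middle and right of the bench (which letter stands where changes): a foot board 200 x 64 x 14 mm with a dark wooden jaw block 64 x 64 mm, 86 mm high, with brass nuts on top to 98 mm, at its far end (centre 58 mm along +x). Origin: on the bench, 5 mm beyond the board's middle; x runs along the board away from the robot, y to the left
- strip_a: free part of the pale wooden strip clamped in stand_a (20 mm wide, 6 thick). Origin: on its bending line, mid-thickness, 69 mm up; it runs 116 mm along its -x, roughly to the robot. A spring: force at the pan grows evenly with travel, 0.2 to 1.2 N per mm. All look alike, but one is more than twice as stiff as the others; it springs back when let go
- pan_a (a point): top centre of the flat aluminium pan (disc 48 mm across, 3 thick, no rim) fixed on the free end of strip_a, 98 mm out from the strip's origin; 75 mm above the bench at rest; moves with the strip; axes as the strip's
- stop_a: fixed stop under the middle of pan_a: a steel screw with a cork-faced round head 18 mm across. Origin: centre of the head's top. Set differently each time, 8 to 10.5 mm below the strip's underside at rest (that underside is 9 mm below the pan's top). The cork yields about 1 mm per 7 N
- stand_b: one of three alike fixed stands, at the left, middle and right of the bench (which letter stands where changes): a foot board 200 x 64 x 14 mm with a dark wooden jaw block 64 x 64 mm, 86 mm high, with brass nuts on top to 98 mm, at its far end (centre 58 mm along +x). Origin: on the bench, 5 mm beyond the board's middle; x runs along the board away from the robot, y to the left
- strip_b: free part of the pale wooden strip clamped in stand_b (20 mm wide, 6 thick). Origin: on its bending line, mid-thickness, 69 mm up; it runs 116 mm along its -x, roughly to the robot. A spring: force at the pan grows evenly with travel, 0.2 to 1.2 N per mm. All look alike, but one is more than twice as stiff as the others; it springs back when let go
- pan_b (a point): top centre of the flat aluminium pan (disc 48 mm across, 3 thick, no rim) fixed on the free end of strip_b, 98 mm out from the strip's origin; 75 mm above the bench at rest; moves with the strip; axes as the strip's
- stop_b: fixed stop under the middle of pan_b: a steel screw with a cork-faced round head 18 mm across. Origin: centre of the head's top. Set differently each time, 8 to 10.5 mm below the strip's underside at rest (that underside is 9 mm below the pan's top). The cork yields about 1 mm per 7 N
- stand_c: one of three alike fixed stands, at the left, middle and right of the bench (which letter stands where changes): a foot board 200 x 64 x 14 mm with a dark wooden jaw block 64 x 64 mm, 86 mm high, with brass nuts on top to 98 mm, at its far end (centre 58 mm along +x). Origin: on the bench, 5 mm beyond the board's middle; x runs along the board away from the robot, y to the left
- strip_c: free part of the pale wooden strip clamped in stand_c (20 mm wide, 6 thick). Origin: on its bending line, mid-thickness, 69 mm up; it runs 116 mm along its -x, roughly to the robot. A spring: force at the pan grows evenly with travel, 0.2 to 1.2 N per mm. All look alike, but one is more than twice as stiff as the others; it springs back when let go
- pan_c (a point): top centre of the flat aluminium pan (disc 48 mm across, 3 thick, no rim) fixed on the free end of strip_c, 98 mm out from the strip's origin; 75 mm above the bench at rest; moves with the strip; axes as the strip's
- stop_c: fixed stop under the middle of pan_c: a steel screw with a cork-faced round head 18 mm across. Origin: centre of the head's top. Set differently each time, 8 to 10.5 mm below the strip's underside at rest (that underside is 9 mm below the pan's top). The cork yields about 1 mm per 7 N
- weight_center (a point): centre, half-way up, of the loose brass cylinder weight standing to the right of the stands: 40 mm across and 46 mm high, with a small knob on top to 56 mm; its foot is 28 mm below this point. About 0.55 kg (5.2 to 5.6 N). The stiff strip carries it, sinking about 5 mm; either of the others would go down onto its stop. z up
- weight: the same brass weight; origin: centre of its foot
- finger_plane: small brass finger plane 29 x 60 x 31 mm standing loose in front of the stands, not part of the job; origin: centre of its underside
Things that resemble listed ones, but are neither listed nor needed, are in the scene too. Leave any black or blue look-alike of the weight alone.

How it is judged:
By the outcome, as a careful person would: the job done as asked, in the order asked, and still so for the second after the job is handed in, with the robot touching nothing.
It also fails if it takes over 72 s, if anything falls off the work surface, if the arm or the gripper's body presses on something with over 40 N, if the wrist force passes 120 N, or if a joint passes its speed limit or range.

## Robot

A 6-joint arm with a two-finger parallel gripper is mounted at the origin on the work surface; the furniture and walls round the work are solid. World frame = base frame: x ahead of the robot, y to its left, z up, the work surface at z = 0. Lengths are in m, angles in rad, forces in N, time in s.
With the tool pointing down it reaches from about 0.3 to 0.775 m from the base axis. Payload 14.6 kg.
Tool frame: the origin (TCP) lies midway between the tips of the shut fingers; the grasp point (between the pads) lies 19 mm behind it (grasp_offset is the distance from the TCP to the grasp point, in m); z points along the fingers, y is the line along which they close (so a half turn about z gives the same grasp; the last joint's range is limited). The gripper opens to 94 mm and grips with 3 to 60 N. Pads are 16 mm wide; open, the fingers measure 119 mm over their backs; the gripper's body (75 mm by 177 mm) begins 78 mm behind the grasp point.
Start: joints at [-1.37, 0.3, 1.521, -0, 1.321, -0.067], TCP at [0.146, -0.53, 0.176] pointing down, gripper open.
Joint ranges: [-3.03, 3.03], [-0.79, 2.21], [0.23, 2.52], [-1.04, 4.18], [0, 3.07], [-2.55, 2.55]. Speed limits (rad/s): [2.22, 2.22, 2.57, 3.14, 3.14, 3.14].

## Interface

Orientations are given as [roll, pitch, yaw] about the fixed x, y, z axes, in that order (R = Rz(yaw) Ry(pitch) Rx(roll)).
In Python, from station import * gives the robot as it stands. The module is installed in compiled form; this text tells all that it offers.
- The arm moves only by the tool send_rows, never from a script. Its argument "rows" is a list of rows, each an object of numbers: "dx", "dy", "dz": the shift along the tool's x, y, z in mm; "roll": the turn about the tool's z in degrees; "jaw": the closure, from -1 (fully open) to 1 (shut). In form: [{"dx": .., "dy": .., "dz": .., "roll": .., "jaw": ..}, ...]. A call has 1 to 12 rows; each row shifts and turns the commanded pose from where the row before left it, along the tool's axes as they then stand; what a row does not reach is not made up. A row lasts 1/12 s, in which the tool goes at most 41.7 mm and 7.16 degrees, less where a joint would pass 70% of its speed; a pose out of reach is approached as far as the arm can. A call is refused whole if a number of a shift passes 41.7 or a number of a turn 7.16, either way. A call with a gripper value outside its range is refused whole. The fingers move at their own pace and stop on an object; "force" is the grip in N (left out, the last holds). Time passes only in rows, so rows that do not move let the fingers close. It gives the time, the measured TCP pose, the force, the opening and the grip force at its end, in the units of the state.
- get_obs(): the state, without advancing time (a new reading comes with each control period).
- camera(name): name is "scene" or "top"; returns a dict with "frame" (400x640x3 uint8, red, green, blue), "z_map" (400x640 float32, m along the optical axis (not along the pixel's ray), 0 where there is no reading), "camera_matrix" (3x3 intrinsics, pixels), "rvec" (rotation vector, rad) and "tvec" (3), from world to camera coordinates, as OpenCV has them. Camera axes: x right, y down, z forward; pixel columns grow to the right and rows downward; lengths in m; the calibration is good to about 2 mm. A picture is of the moment at which its call begins.
- hand_in(): hands the job in; it is judged then, once.
The state is a dict: "time_s": time; "qpos": joint angles; "joint_vel": joint speeds; "tau": joint torques, N m; "ee_pos": TCP position; "eef_rot": TCP orientation; "force": force on the tool from outside, world axes, zero at the start; "moment": the same for the moment, N m; "grip_width": finger opening in m; "grip_force": force on a finger pad.
Only numpy, scipy, OpenCV 4.12 (cv2) and the standard library are available. Lean on these libraries where they do the work, as an engineer would, in place of code of your own. Each camera call takes 0.05 s, during which the arm holds its last target. There are 200 camera calls.

## Working session

There is one attempt and no reset: what is moved stays moved. The work goes in short steps, Python scripts to look and compute and a tool call to move; the robot and the scene stay as the last step left them, time stands still between calls to the robot, and variables do not carry over. Pictures are saved under pics/ and viewed, at most 10 in all, crops included, and the job is handed in when it is done.

Besides the shell and the picture viewer there is one more tool, called after "Request:" as name(argument=value, ...), one argument or row to a line, values as JSON. send_rows: Moves the arm, as the interface text tells. Its arguments: {"type":"object","properties":{"rows":{"type":"array"},"force":{"type":"number"}},"required":["rows"]}

```bash
mkdir -p pics; cat > h.py <<'E'
from station import *
import numpy as np, cv2
def cam(n):
    c=camera(n); R=cv2.Rodrigues(np.array(c["rvec"],float))[0]; return c,R
def cloud(n):
    c,R=cam(n); z=c["z_map"]; v,u=np.mgrid[:400,:640]; K=np.array(c["camera_matrix"])
    P=np.stack([(u-K[0,2])/K[0,0]*z,(v-K[1,2])/K[1,1]*z,z],-1)
    W=(P-np.array(c["tvec"]).ravel())@R; W[z==0]=np.nan
    return c,W
def save(n,f): cv2.imwrite("pics/"+f,c2(n))
E
python3 - <<'E'
from h import *
for n in("top","scene"):
    c,W=cloud(n); cv2.imwrite(f"pics/{n}0.png",c["frame"][:,:,::-1]); np.save(n+"W.npy",W)
print(get_obs())
E
```

```text
{'time_s': 0.1, 'qpos': array([-1.36960956e+00,  3.00398258e-01,  1.52149855e+00,  7.98082862e-06,
        1.32067941e+00, -6.66301068e-02]), 'joint_vel': array([ 0.00087385, -0.00034272, -0.00161878, -0.0007744 ,  0.00125064,
       -0.00014633]), 'tau': array([-3.99223090e-04, -5.32644761e+01, -3.53284800e+01,  7.09098321e-02,
        2.34447228e-02, -6.20206674e-05]), 'ee_pos': array([ 0.14547807, -0.53015192,  0.17586121]), 'eef_rot': array([-3.14061178e+00, -7.32002449e-05,  2.67814854e-01]), 'force': array([-0.51829726, -0.49799516, -0.36144053]), 'moment': array([-0.00095582,  0.03458117,  0.0320204 ]), 'grip_force': 0.0, 'grip_width': 0.09387558778762146}
```

View pics/top0.png

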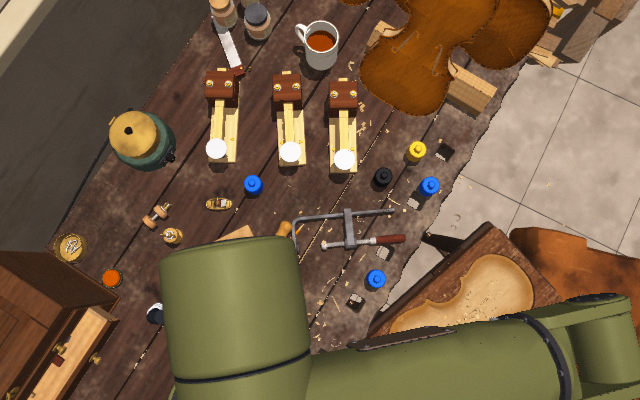

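View pics/scene0.png

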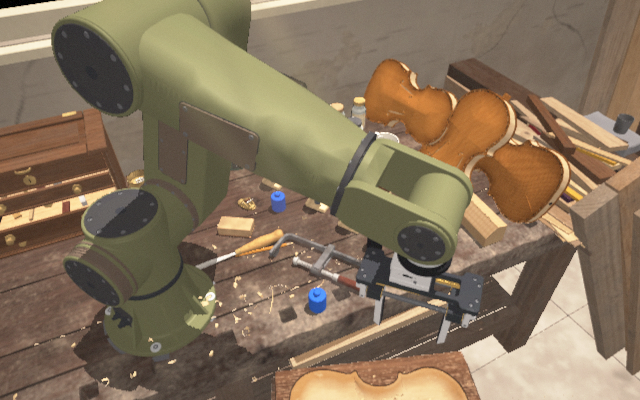

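The top view shows the pans at about (216,148), (290,152) and (344,160), the brass weight at (417,150) and the finger plane at about (219,204). The scene view is blocked by the arm.

```bash
python3 - <<'E'
import numpy as np,cv2
W=np.load("topW.npy"); im=cv2.imread("pics/top0.png").astype(int)
def rep(n,u,v,r,zl,zh,white=False):
    s=np.s_[v-r:v+r+1,u-r:u+r+1]; w=W[s].reshape(-1,3); m=(w[:,2]>zl)&(w[:,2]<zh)
    if white: m&=im[s].reshape(-1,3).min(1)>185
    w=w[m]; (x,y),R=cv2.minEnclosingCircle(w[:,:2].astype(np.float32)); print(n,len(w),w.mean(0).round(4),"circ",round(x,4),round(y,4),round(R,4),np.nanmax(w[:,2]).round(4))
for n,u,v in(("L",216,148),("M",290,152),("R",344,160)): rep(n,u,v,14,.068,.09,True)
for n,u,v in(("jL",222,88),("jM",287,88),("jR",343,95)): rep(n,u,v,20,.08,.11)
rep("weight",417,150,12,.035,.07);rep("knob",417,150,12,.0505,.07);rep("fp",219,204,14,.012,.06)
rep("blk",383,176,12,.035,.07);rep("blueR",430,186,12,.035,.07);rep("blue",253,184,12,.035,.07)
for u,v in((470,40),(400,80),(320,35),(345,228),(230,50),(445,152),(413,203)): print(u,v,W[v,u].round(3))
crop=cv2.imread("pics/top0.png")[60:240,180:460]; cv2.imwrite("pics/crop.png",cv2.resize(crop,None,fx=2.8,fy=2.8,interpolation=cv2.INTER_CUBIC))
E
```

```text
L 343 [0.4845 0.0705 0.0743] circ 0.4849 0.0709 0.0244 0.0795
M 346 [ 0.4813 -0.0947  0.0744] circ 0.4813 -0.0947 0.0241 0.0804
R 351 [ 0.4673 -0.2149  0.0746] circ 0.4683 -0.2146 0.0245 0.0807
jL 769 [0.6289 0.0697 0.0857] circ 0.6297 0.0702 0.0434 0.1004
jM 782 [ 0.6245 -0.082   0.0859] circ 0.6258 -0.0819 0.0439 0.1
jR 797 [ 0.6116 -0.2089  0.0861] circ 0.6129 -0.2088 0.0434 0.0997
weight 246 [ 0.4999 -0.381   0.0469] circ 0.5008 -0.3818 0.02 0.0596
knob 36 [ 0.501  -0.3819  0.056 ] circ 0.5009 -0.3813 0.0079 0.0596
fp 111 [0.3681 0.0666 0.0221] circ 0.3687 0.0666 0.0202 0.0359
blk 241 [ 0.4367 -0.3048  0.047 ] circ 0.4383 -0.3049 0.0205 0.0601
blueR 251 [ 0.4186 -0.4101  0.0469] circ 0.4189 -0.4115 0.0203 0.0594
blue 242 [ 0.4118 -0.0098  0.0466] circ 0.4124 -0.0091 0.0202 0.0611
470 40 [ 0.683 -0.454  0.214]
400 80 [ 0.644 -0.334  0.098]
320 35 [ 0.768 -0.153  0.056]
345 228 [ 0.32  -0.223  0.003]
230 50 [0.747 0.067 0.009]
445 152 [ 0.518 -0.468 -0.042]
413 203 [ 0.492 -0.532 -0.801]
```

View pics/crop.png

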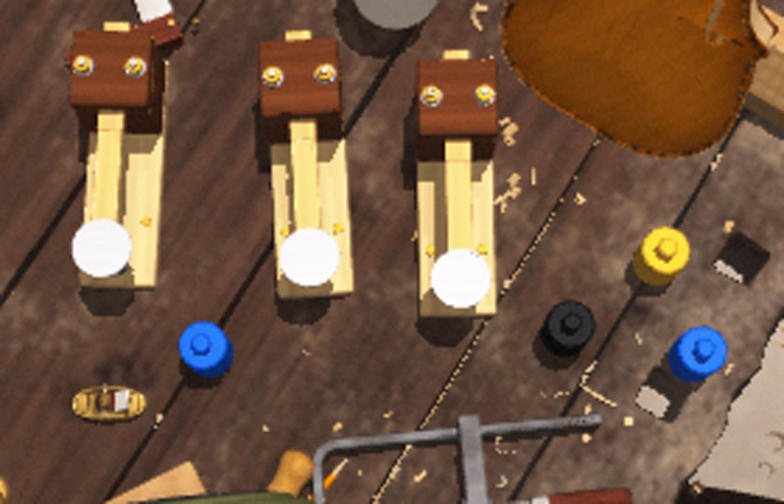

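Request:
send_rows(
  rows=[
    {"roll": 5.1, "jaw": 1},
    {"roll": 5.1, "jaw": 1},
    {"roll": 5.1, "jaw": 1},
    {"dx": 17, "dy": -30, "jaw": 1},
    {"dx": 17, "dy": -30, "jaw": 1},
    {"dx": 17, "dy": -30, "jaw": 1},
    {"dx": 17, "dy": -30, "jaw": 1},
    {"dx": 17, "dy": -30, "jaw": 1},
    {"dx": 17, "dy": -30, "jaw": 1},
    {"dx": 17, "dy": -30, "jaw": 1},
    {"dx": 17, "dy": -30, "jaw": 1},
    {"dx": 17, "dy": -30, "jaw": 1},
  ],
  force=20,
)

```text
invalid input at $.rows[0]: expected keys dx, dy, dz, roll, jaw
```

Request:
send_rows(
  rows=[
    {"dx": 17, "dy": -30, "jaw": 1},
    {"dx": 17, "dy": -30, "jaw": 1},
    {"dx": 17, "dy": -30, "jaw": 1},
    {"dx": 17, "dy": -30, "jaw": 1},
    {"dx": 17, "dy": -30, "jaw": 1},
    {"dx": 17, "dy": -30, "jaw": 1},
    {"dx": 17, "dy": -30, "jaw": 1},
    {"dx": 17, "dy": -30, "jaw": 1},
    {"dx": 17, "dy": -30, "jaw": 1},
    {"dx": 17, "dy": -30, "jaw": 1},
    {"dx": 16, "dy": -30, "jaw": 1},
    {"jaw": 1},
  ],
)

```text
invalid input at $.rows[0]: expected keys dx, dy, dz, roll, jaw
```

Request:
send_rows(
  rows=[
    {"dx": 0, "dy": 0, "dz": 0, "roll": 5.1, "jaw": 1},
    {"dx": 0, "dy": 0, "dz": 0, "roll": 5.1, "jaw": 1},
    {"dx": 0, "dy": 0, "dz": 0, "roll": 5.1, "jaw": 1},
    {"dx": 17, "dy": -30, "dz": 0, "roll": 0, "jaw": 1},
    {"dx": 17, "dy": -30, "dz": 0, "roll": 0, "jaw": 1},
    {"dx": 17, "dy": -30, "dz": 0, "roll": 0, "jaw": 1},
    {"dx": 17, "dy": -30, "dz": 0, "roll": 0, "jaw": 1},
    {"dx": 17, "dy": -30, "dz": 0, "roll": 0, "jaw": 1},
    {"dx": 17, "dy": -30, "dz": 0, "roll": 0, "jaw": 1},
    {"dx": 17, "dy": -30, "dz": 0, "roll": 0, "jaw": 1},
    {"dx": 17, "dy": -30, "dz": 0, "roll": 0, "jaw": 1},
    {"dx": 17, "dy": -30, "dz": 0, "roll": 0, "jaw": 1},
  ],
  force=20,
)

```text
time_s: 1.1
ee_pos: [0.2986, -0.2586, 0.1763]
eef_rot: [-3.141, 0.0, 0.0]
force: [1.5, -1.5, -0.5]
grip_width: 0.0173
grip_force: 0.0
```

Request:
send_rows(
  rows=[
    {"dx": 17, "dy": -30, "dz": 0, "roll": 0, "jaw": 1},
    {"dx": 17, "dy": -30, "dz": 0, "roll": 0, "jaw": 1},
    {"dx": 17, "dy": -30, "dz": 0, "roll": 0, "jaw": 1},
    {"dx": 17, "dy": -30, "dz": 0, "roll": 0, "jaw": 1},
    {"dx": 17, "dy": -30, "dz": 0, "roll": 0, "jaw": 1},
    {"dx": 17, "dy": -30, "dz": 0, "roll": 0, "jaw": 1},
    {"dx": 17, "dy": -30, "dz": 0, "roll": 0, "jaw": 1},
    {"dx": 17, "dy": -30, "dz": 0, "roll": 0, "jaw": 1},
    {"dx": 17, "dy": -30, "dz": 0, "roll": 0, "jaw": 1},
    {"dx": 17, "dy": -30, "dz": 0, "roll": 0, "jaw": 1},
    {"dx": 16, "dy": -30, "dz": 0, "roll": 0, "jaw": 1},
    {"dx": 0, "dy": 0, "dz": 0, "roll": 0, "jaw": 1},
  ],
)

```text
time_s: 2.1
ee_pos: [0.4853, 0.0738, 0.1758]
eef_rot: [-3.141, 0.001, 0.004]
force: [0.3, -0.6, -0.3]
grip_width: 0.0003
grip_force: 0.0
```

Request:
send_rows(
  rows=[
    {"dx": 0, "dy": 3, "dz": 10, "roll": 0, "jaw": 1},
    {"dx": 0, "dy": 0, "dz": 14, "roll": 0, "jaw": 1},
    {"dx": 0, "dy": 0, "dz": 14, "roll": 0, "jaw": 1},
    {"dx": 0, "dy": 0, "dz": 14, "roll": 0, "jaw": 1},
    {"dx": 0, "dy": 0, "dz": 14, "roll": 0, "jaw": 1},
    {"dx": 0, "dy": 0, "dz": 12, "roll": 0, "jaw": 1},
    {"dx": 0, "dy": 0, "dz": 8, "roll": 0, "jaw": 1},
    {"dx": 0, "dy": 0, "dz": 5, "roll": 0, "jaw": 1},
    {"dx": 0, "dy": 0, "dz": 3, "roll": 0, "jaw": 1},
    {"dx": 0, "dy": 0, "dz": 2, "roll": 0, "jaw": 1},
    {"dx": 0, "dy": 0, "dz": 0, "roll": 0, "jaw": 1},
    {"dx": 0, "dy": 0, "dz": 0, "roll": 0, "jaw": 1},
  ],
)

```text
time_s: 3.1
ee_pos: [0.4843, 0.0668, 0.0807]
eef_rot: [-3.142, -0.001, 0.001]
force: [-1.0, 0.5, -0.1]
grip_width: 0.0006
grip_force: 0.0
```

Request:
send_rows(
  rows=[
    {"dx": 0, "dy": 0, "dz": 0.8, "roll": 0, "jaw": 1},
    {"dx": 0, "dy": 0, "dz": 0.8, "roll": 0, "jaw": 1},
    {"dx": 0, "dy": 0, "dz": 0.8, "roll": 0, "jaw": 1},
    {"dx": 0, "dy": 0, "dz": 0.8, "roll": 0, "jaw": 1},
    {"dx": 0, "dy": 0, "dz": 0.8, "roll": 0, "jaw": 1},
    {"dx": 0, "dy": 0, "dz": 0.8, "roll": 0, "jaw": 1},
    {"dx": 0, "dy": 0, "dz": 0.8, "roll": 0, "jaw": 1},
    {"dx": 0, "dy": 0, "dz": 0.8, "roll": 0, "jaw": 1},
    {"dx": 0, "dy": 0, "dz": 0.8, "roll": 0, "jaw": 1},
    {"dx": 0, "dy": 0, "dz": 0.8, "roll": 0, "jaw": 1},
    {"dx": 0, "dy": 0, "dz": 0, "roll": 0, "jaw": 1},
    {"dx": 0, "dy": 0, "dz": 0, "roll": 0, "jaw": 1},
  ],
)

```text
time_s: 4.1
ee_pos: [0.4841, 0.0669, 0.0723]
eef_rot: [-3.142, 0.0, 0.001]
force: [1.1, -0.9, 0.2]
grip_width: 0.0008
grip_force: 0.0
```

Request:
send_rows(
  rows=[
    {"dx": 0, "dy": 0, "dz": 0.5, "roll": 0, "jaw": 1},
    {"dx": 0, "dy": 0, "dz": 0.5, "roll": 0, "jaw": 1},
    {"dx": 0, "dy": 0, "dz": 0.5, "roll": 0, "jaw": 1},
    {"dx": 0, "dy": 0, "dz": 0.5, "roll": 0, "jaw": 1},
    {"dx": 0, "dy": 0, "dz": 0.5, "roll": 0, "jaw": 1},
    {"dx": 0, "dy": 0, "dz": 0.5, "roll": 0, "jaw": 1},
    {"dx": 0, "dy": 0, "dz": 0.5, "roll": 0, "jaw": 1},
    {"dx": 0, "dy": 0, "dz": 0.5, "roll": 0, "jaw": 1},
    {"dx": 0, "dy": 0, "dz": 0.5, "roll": 0, "jaw": 1},
    {"dx": 0, "dy": 0, "dz": 0.5, "roll": 0, "jaw": 1},
    {"dx": 0, "dy": 0, "dz": 0, "roll": 0, "jaw": 1},
    {"dx": 0, "dy": 0, "dz": 0, "roll": 0, "jaw": 1},
  ],
)

```text
time_s: 5.1
ee_pos: [0.4841, 0.0669, 0.0673]
eef_rot: [-3.142, -0.0, 0.001]
force: [0.2, 0.8, 0.1]
grip_width: 0.0005
grip_force: 0.0
```

Request:
send_rows(
  rows=[
    {"dx": 0, "dy": 0, "dz": 0.5, "roll": 0, "jaw": 1},
    {"dx": 0, "dy": 0, "dz": 0, "roll": 0, "jaw": 1},
  ],
)

```text
time_s: 5.27
ee_pos: [0.4841, 0.0669, 0.0668]
eef_rot: [-3.142, 0.0, 0.001]
force: [0.3, 0.8, -0.2]
grip_width: 0.0001
grip_force: 0.0
```

Request:
send_rows(
  rows=[
    {"dx": 0, "dy": 0, "dz": 0.5, "roll": 0, "jaw": 1},
    {"dx": 0, "dy": 0, "dz": 0, "roll": 0, "jaw": 1},
  ],
)

```text
time_s: 5.43
ee_pos: [0.484, 0.0669, 0.0663]
eef_rot: [3.142, 0.0, 0.001]
force: [0.4, -0.4, -0.6]
grip_width: 0.0005
grip_force: 0.0
```

No force has built up, so I'll look.

```bash
python3 - <<'E'
from h import *
c,W=cloud("scene"); im=c["frame"][:,:,::-1].copy()
K=np.array(c["camera_matrix"])
p=cv2.projectPoints(np.array([[.4841,.0669,.0663],[.4849,.0709,.075]]),np.array(c["rvec"],float),np.array(c["tvec"],float),K,None)[0].reshape(-1,2); print(p)
x,y=p[0].astype(int)
cr=im[max(0,y-75):y+75,max(0,x-100):x+100]
cv2.imwrite("pics/s1.png",cv2.resize(cr,None,fx=4,fy=4,interpolation=cv2.INTER_CUBIC))
print(get_obs()["force"],get_obs()["force"],get_obs()["ee_pos"])
E
```

```text
[[272.89013051 166.92253252]
 [271.74459278 163.91052039]]
[ 1.19301495  0.70773476 -0.15682847] [ 1.19301495  0.70773476 -0.15682847] [0.48404083 0.06687021 0.06629356]
```

View pics/s1.png

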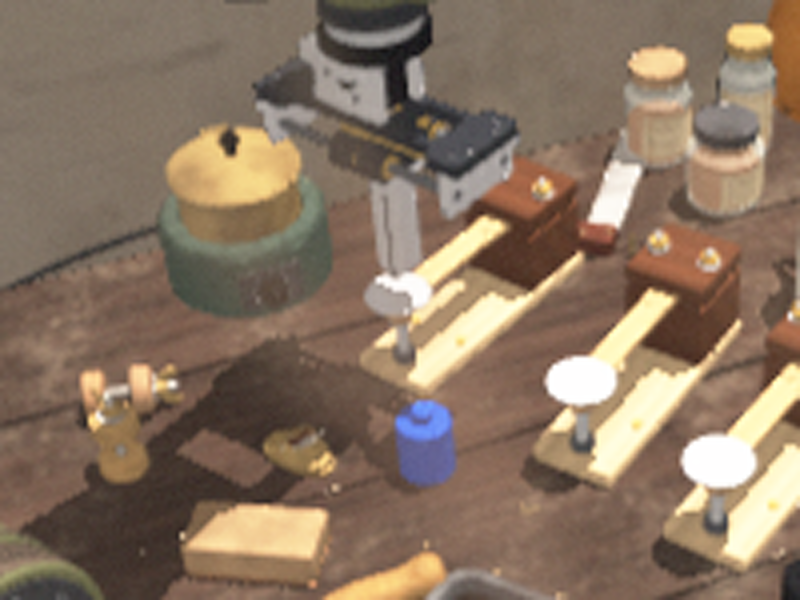

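The fingertips (~(398,275) in the crop) appear to be at or just above the left pan (398,292). I'll check the pan's height by depth.

```bash
python3 - <<'E'
from h import *
for n in("scene","top"):
    c,W=cloud(n); f=c["frame"].astype(int)
    for nm,x,y in(("L",.4849,.0709),("M",.4813,-.0947),("R",.4683,-.2146)):
        d=np.hypot(W[...,0]-x,W[...,1]-y); m=(d<.026)&(W[...,2]>.055)&(W[...,2]<.085)
        w=W[m]
        if len(w)>10:
            A=np.c_[w[:,0]-x,w[:,1]-y,np.ones(len(w))]; print(n,nm,len(w),np.median(w[:,2]).round(4),np.linalg.lstsq(A,w[:,2],rcond=None)[0].round(4),w[:,:2].min(0).round(3),w[:,:2].max(0).round(3))
E
```

```text
scene L 140 0.0742 [-0.0207  0.0317  0.0733] [0.46  0.047] [0.51  0.095]
scene M 172 0.0743 [0.0041 0.0029 0.074 ] [ 0.456 -0.117] [ 0.506 -0.069]
scene R 193 0.0744 [ 0.0058 -0.0056  0.0743] [ 0.443 -0.237] [ 0.494 -0.191]
top L 134 0.0743 [-0.0084 -0.0052  0.0742] [0.461 0.047] [0.501 0.081]
top M 357 0.0745 [-0.0114 -0.0082  0.0744] [ 0.459 -0.117] [ 0.507 -0.072]
top R 361 0.0747 [-0.0141 -0.0165  0.0747] [ 0.444 -0.237] [ 0.493 -0.193]
```

```bash
python3 - <<'E'
from h import *
c,W=cloud("scene")
x0,y0=172,91
for cx in (385,392,400,408,415):
  for cy in range(180,310,8):
    u,v=x0+cx//4,y0+cy//4; print(cx,cy,W[v,u].round(3).tolist(),c["frame"][v,u].tolist()) if cx==400 else None
c,W=cloud("top")
m=(abs(W[...,0]-.484)<.03)&(abs(W[...,1]-.067)<.03)
print(np.sort(W[m][:,2])[::15].round(3))
E
```

```text
400 180 [0.472, 0.046, 0.188] [162, 153, 150]
400 188 [0.478, 0.052, 0.176] [170, 161, 156]
400 196 [0.478, 0.053, 0.169] [171, 161, 156]
400 204 [0.478, 0.054, 0.162] [168, 158, 154]
400 212 [0.478, 0.054, 0.156] [169, 158, 153]
400 220 [0.476, 0.054, 0.15] [170, 159, 155]
400 228 [0.478, 0.057, 0.141] [170, 157, 151]
400 236 [0.478, 0.057, 0.134] [172, 160, 154]
400 244 [0.473, 0.053, 0.132] [175, 163, 157]
400 252 [0.47, 0.052, 0.127] [177, 165, 158]
400 260 [0.473, 0.055, 0.117] [175, 165, 158]
400 268 [0.472, 0.055, 0.111] [175, 161, 154]
400 276 [0.474, 0.057, 0.102] [245, 239, 235]
400 284 [0.492, 0.076, 0.075] [253, 251, 249]
400 292 [0.485, 0.07, 0.075] [174, 161, 155]
400 300 [0.478, 0.064, 0.075] [175, 162, 153]
400 308 [0.47, 0.057, 0.076] [178, 165, 159]
[-0.006 -0.003 -0.003 -0.002 -0.002 -0.001 -0.001 -0.     0.     0.001
  0.002  0.004  0.006  0.009  0.01   0.011  0.012  0.012  0.013  0.013
  0.014  0.014  0.014  0.015  0.015  0.016  0.017  0.071  0.072  0.073
  0.074  0.074  0.075  0.075  0.076  0.077  0.105  0.124  0.198  0.208
  0.216  0.384  0.385  0.386  0.387  0.387  0.388  0.388  0.389  0.389
  0.39   0.39   0.39   0.391  0.391  0.392  0.392  0.392  0.392  0.393
  0.393  0.393  0.393  0.394  0.394  0.394  0.394  0.395  0.395  0.395
  0.395  0.396  0.396  0.396  0.396  0.396  0.397  0.397  0.397  0.397
  0.397  0.398  0.398  0.398  0.398  0.398  0.398  0.398  0.398  0.399
  0.399  0.399  0.399  0.399  0.399  0.399  0.399  0.399  0.4    0.4
  0.4    0.4    0.4    0.4    0.4    0.4    0.4    0.4    0.401  0.401
  0.401  0.401  0.401  0.401  0.401  0.401  0.401  0.401  0.401  0.402
  0.402  0.402  0.402  0.402  0.402  0.402  0.402  0.402  0.402  0.402
  0.403  0.403  0.403  0.403  0.404  0.405]
```

```bash
python3 - <<'E'
from h import *
W0=np.load("sceneW.npy"); 
d=np.linalg.norm(W0[...,:2]-np.array([.1455,-.530]),axis=-1)
m=(d<.1)&(W0[...,2]>.1)
ys,xs=np.where(m); print("start finger min z",np.sort(W0[m][:,2])[:12].round(3), W0[m][np.argsort(W0[m][:,2])[:5]].round(3))
c,W=cloud("scene")
d=np.linalg.norm(W[...,:2]-np.array([.484,.067]),axis=-1)
m=(d<.03)&(W[...,2]>.079)&(W[...,2]<.2); w=W[m]; w=w[np.argsort(w[:,2])]; print(w[:25].round(3).tolist()); print(len(w))
E
```

```text
start finger min z [0.204 0.206 0.206 0.207 0.207 0.207 0.208 0.208 0.208 0.209 0.209 0.209] [[ 0.125 -0.486  0.204]
 [ 0.149 -0.581  0.206]
 [ 0.123 -0.485  0.206]
 [ 0.14  -0.483  0.207]
 [ 0.15  -0.582  0.207]]
[[0.473, 0.068, 0.098], [0.474, 0.066, 0.098], [0.474, 0.073, 0.099], [0.475, 0.07, 0.099], [0.475, 0.066, 0.101], [0.472, 0.06, 0.102], [0.476, 0.07, 0.102], [0.473, 0.057, 0.102], [0.477, 0.056, 0.104], [0.474, 0.061, 0.104], [0.474, 0.075, 0.105], [0.471, 0.07, 0.105], [0.475, 0.073, 0.105], [0.487, 0.053, 0.106], [0.479, 0.054, 0.107], [0.472, 0.063, 0.107], [0.474, 0.068, 0.108], [0.476, 0.081, 0.108], [0.474, 0.075, 0.108], [0.483, 0.053, 0.109], [0.473, 0.059, 0.109], [0.471, 0.054, 0.109], [0.474, 0.057, 0.109], [0.475, 0.054, 0.109], [0.487, 0.053, 0.11]]
260
```

Depth shows the real fingertips about 30 mm above the reported TCP, both at the start and now. I'll descend further, guided by force.

Request:
send_rows(
  rows=[
    {"dx": 0, "dy": -3, "dz": 3, "roll": 0, "jaw": 1},
    {"dx": 0, "dy": 0, "dz": 3, "roll": 0, "jaw": 1},
    {"dx": 0, "dy": 0, "dz": 3, "roll": 0, "jaw": 1},
    {"dx": 0, "dy": 0, "dz": 3, "roll": 0, "jaw": 1},
    {"dx": 0, "dy": 0, "dz": 2, "roll": 0, "jaw": 1},
    {"dx": 0, "dy": 0, "dz": 2, "roll": 0, "jaw": 1},
    {"dx": 0, "dy": 0, "dz": 0, "roll": 0, "jaw": 1},
    {"dx": 0, "dy": 0, "dz": 0, "roll": 0, "jaw": 1},
  ],
)

```text
time_s: 6.4
ee_pos: [0.484, 0.0698, 0.0503]
eef_rot: [-3.142, 0.0, 0.001]
force: [-0.2, 0.0, -1.3]
grip_width: 0.0002
grip_force: 0.0
```

Request:
send_rows(
  rows=[
    {"dx": 0, "dy": 0, "dz": 0.6, "roll": 0, "jaw": 1},
    {"dx": 0, "dy": 0, "dz": 0.6, "roll": 0, "jaw": 1},
    {"dx": 0, "dy": 0, "dz": 0.6, "roll": 0, "jaw": 1},
    {"dx": 0, "dy": 0, "dz": 0.6, "roll": 0, "jaw": 1},
    {"dx": 0, "dy": 0, "dz": 0.6, "roll": 0, "jaw": 1},
    {"dx": 0, "dy": 0, "dz": 0.6, "roll": 0, "jaw": 1},
    {"dx": 0, "dy": 0, "dz": 0.6, "roll": 0, "jaw": 1},
    {"dx": 0, "dy": 0, "dz": 0.6, "roll": 0, "jaw": 1},
    {"dx": 0, "dy": 0, "dz": 0.6, "roll": 0, "jaw": 1},
    {"dx": 0, "dy": 0, "dz": 0.6, "roll": 0, "jaw": 1},
    {"dx": 0, "dy": 0, "dz": 0, "roll": 0, "jaw": 1},
    {"dx": 0, "dy": 0, "dz": 0, "roll": 0, "jaw": 1},
  ],
)

```text
time_s: 7.4
ee_pos: [0.484, 0.0699, 0.0444]
eef_rot: [-3.142, 0.0, 0.001]
force: [-1.6, -0.6, 2.0]
grip_width: 0.0003
grip_force: 1.2
```

Request:
send_rows(
  rows=[
    {"dx": 0, "dy": 0, "dz": 0.6, "roll": 0, "jaw": 1},
    {"dx": 0, "dy": 0, "dz": 0.6, "roll": 0, "jaw": 1},
    {"dx": 0, "dy": 0, "dz": 0.6, "roll": 0, "jaw": 1},
    {"dx": 0, "dy": 0, "dz": 0, "roll": 0, "jaw": 1},
    {"dx": 0, "dy": 0, "dz": 0, "roll": 0, "jaw": 1},
  ],
)

```text
time_s: 7.82
ee_pos: [0.484, 0.0699, 0.0426]
eef_rot: [-3.142, 0.0, 0.001]
force: [-2.5, -0.6, 4.1]
grip_width: 0.0004
grip_force: 2.3
```

Request:
send_rows(
  rows=[
    {"dx": 0, "dy": 0, "dz": 0.6, "roll": 0, "jaw": 1},
    {"dx": 0, "dy": 0, "dz": 0.6, "roll": 0, "jaw": 1},
    {"dx": 0, "dy": 0, "dz": 0.6, "roll": 0, "jaw": 1},
    {"dx": 0, "dy": 0, "dz": 0, "roll": 0, "jaw": 1},
    {"dx": 0, "dy": 0, "dz": 0, "roll": 0, "jaw": 1},
  ],
)

```text
time_s: 8.23
ee_pos: [0.4841, 0.0699, 0.0409]
eef_rot: [-3.142, 0.0, 0.001]
force: [-4.4, -0.5, 6.5]
grip_width: 0.0005
grip_force: 3.3
```

Request:
send_rows(
  rows=[
    {"dx": 0, "dy": 0, "dz": 0.6, "roll": 0, "jaw": 1},
    {"dx": 0, "dy": 0, "dz": 0.6, "roll": 0, "jaw": 1},
    {"dx": 0, "dy": 0, "dz": 0.6, "roll": 0, "jaw": 1},
    {"dx": 0, "dy": 0, "dz": 0, "roll": 0, "jaw": 1},
    {"dx": 0, "dy": 0, "dz": 0, "roll": 0, "jaw": 1},
  ],
)

```text
time_s: 8.65
ee_pos: [0.4841, 0.0699, 0.0392]
eef_rot: [3.142, -0.0, 0.001]
force: [-4.3, 0.2, 9.0]
grip_width: 0.0007
grip_force: 4.3
```

Request:
send_rows(
  rows=[
    {"dx": 0, "dy": 0, "dz": 0.4, "roll": 0, "jaw": 1},
    {"dx": 0, "dy": 0, "dz": 0, "roll": 0, "jaw": 1},
    {"dx": 0, "dy": 0, "dz": 0, "roll": 0, "jaw": 1},
  ],
)

```text
time_s: 8.9
ee_pos: [0.4841, 0.0699, 0.0388]
eef_rot: [-3.142, -0.0, 0.001]
force: [-4.7, -0.3, 8.7]
grip_width: 0.0004
grip_force: 4.5
```

Request:
send_rows(
  rows=[
    {"dx": 0, "dy": 0, "dz": 0.4, "roll": 0, "jaw": 1},
    {"dx": 0, "dy": 0, "dz": 0, "roll": 0, "jaw": 1},
    {"dx": 0, "dy": 0, "dz": 0, "roll": 0, "jaw": 1},
  ],
)

```text
time_s: 9.15
ee_pos: [0.4841, 0.0699, 0.0385]
eef_rot: [-3.142, -0.0, 0.001]
force: [-5.3, -0.8, 8.6]
grip_width: 0.0
grip_force: 4.7
```

Request:
send_rows(
  rows=[
    {"dx": 0, "dy": 0, "dz": 0.5, "roll": 0, "jaw": 1},
    {"dx": 0, "dy": 0, "dz": 0, "roll": 0, "jaw": 1},
    {"dx": 0, "dy": 0, "dz": 0, "roll": 0, "jaw": 1},
  ],
)

```text
time_s: 9.4
ee_pos: [0.4841, 0.0699, 0.0381]
eef_rot: [-3.142, -0.0, 0.001]
force: [-5.3, -0.4, 9.9]
grip_width: 0.0007
grip_force: 5.3
```

Request:
send_rows(
  rows=[
    {"dx": 0, "dy": 0, "dz": 0.5, "roll": 0, "jaw": 1},
    {"dx": 0, "dy": 0, "dz": 0, "roll": 0, "jaw": 1},
    {"dx": 0, "dy": 0, "dz": 0, "roll": 0, "jaw": 1},
  ],
)

```text
time_s: 9.65
ee_pos: [0.4842, 0.0699, 0.0377]
eef_rot: [-3.142, -0.001, 0.001]
force: [-5.6, -0.9, 13.1]
grip_width: 0.0004
grip_force: 6.6
```

The slope has jumped to about 8 N/mm, so it's on the stop. Pressing slightly more and holding.

Request:
send_rows(
  rows=[
    {"dx": 0, "dy": 0, "dz": 0.3, "roll": 0, "jaw": 1},
    {"dx": 0, "dy": 0, "dz": 0, "roll": 0, "jaw": 1},
    {"dx": 0, "dy": 0, "dz": 0, "roll": 0, "jaw": 1},
  ],
)

```text
time_s: 9.9
ee_pos: [0.4843, 0.0699, 0.0376]
eef_rot: [-3.142, -0.001, 0.001]
force: [-6.0, -0.5, 13.1]
grip_width: 0.0005
grip_force: 7.4
```

Request:
send_rows(
  rows=[
    {"dx": 0, "dy": 0, "dz": 0, "roll": 0, "jaw": 1},
    {"dx": 0, "dy": 0, "dz": 0, "roll": 0, "jaw": 1},
    {"dx": 0, "dy": 0, "dz": 0, "roll": 0, "jaw": 1},
    {"dx": 0, "dy": 0, "dz": 0, "roll": 0, "jaw": 1},
    {"dx": 0, "dy": 0, "dz": 0, "roll": 0, "jaw": 1},
    {"dx": 0, "dy": 0, "dz": 0, "roll": 0, "jaw": 1},
    {"dx": 0, "dy": 0, "dz": 0, "roll": 0, "jaw": 1},
    {"dx": 0, "dy": 0, "dz": 0, "roll": 0, "jaw": 1},
    {"dx": 0, "dy": 0, "dz": 0, "roll": 0, "jaw": 1},
    {"dx": 0, "dy": 0, "dz": 0, "roll": 0, "jaw": 1},
    {"dx": 0, "dy": 0, "dz": 0, "roll": 0, "jaw": 1},
    {"dx": 0, "dy": 0, "dz": 0, "roll": 0, "jaw": 1},
  ],
)

```text
time_s: 10.9
ee_pos: [0.4843, 0.0699, 0.0376]
eef_rot: [-3.142, -0.001, 0.001]
force: [-6.3, -0.3, 14.1]
grip_width: 0.0003
grip_force: 7.4
```

Request:
send_rows(
  rows=[
    {"dx": 0, "dy": 0, "dz": -1.5, "roll": 0, "jaw": 1},
    {"dx": 0, "dy": 0, "dz": -2, "roll": 0, "jaw": 1},
    {"dx": 0, "dy": 0, "dz": -2, "roll": 0, "jaw": 1},
    {"dx": 0, "dy": 0, "dz": -2, "roll": 0, "jaw": 1},
    {"dx": 0, "dy": 0, "dz": -2, "roll": 0, "jaw": 1},
    {"dx": 0, "dy": 0, "dz": -3, "roll": 0, "jaw": 1},
    {"dx": 0, "dy": 0, "dz": -7, "roll": 0, "jaw": 1},
    {"dx": 0, "dy": 0, "dz": -8, "roll": 0, "jaw": 1},
    {"dx": 0, "dy": 15, "dz": 0, "roll": 0, "jaw": 1},
    {"dx": 0, "dy": 20, "dz": 0, "roll": 0, "jaw": 1},
    {"dx": 0, "dy": 20, "dz": 0, "roll": 0, "jaw": 1},
    {"dx": 0, "dy": 20, "dz": 0, "roll": 0, "jaw": 1},
  ],
)

```text
time_s: 11.9
ee_pos: [0.4843, -0.0059, 0.0651]
eef_rot: [3.142, -0.001, 0.001]
force: [-0.1, 0.6, 0.6]
grip_width: 0.0006
grip_force: 0.0
```

Request:
send_rows(
  rows=[
    {"dx": 0, "dy": 20, "dz": 0, "roll": 0, "jaw": 1},
    {"dx": 0, "dy": 20, "dz": 0, "roll": 0, "jaw": 1},
    {"dx": 0, "dy": 20, "dz": 0, "roll": 0, "jaw": 1},
    {"dx": -1, "dy": 20, "dz": 0, "roll": 0, "jaw": 1},
    {"dx": -2, "dy": 9, "dz": 0, "roll": 0, "jaw": 1},
    {"dx": 0, "dy": 0, "dz": 4, "roll": 0, "jaw": 1},
    {"dx": 0, "dy": 0, "dz": 4, "roll": 0, "jaw": 1},
    {"dx": 0, "dy": 0, "dz": 3, "roll": 0, "jaw": 1},
    {"dx": 0, "dy": 0, "dz": 2, "roll": 0, "jaw": 1},
    {"dx": 0, "dy": 0, "dz": 1, "roll": 0, "jaw": 1},
    {"dx": 0, "dy": 0, "dz": 0, "roll": 0, "jaw": 1},
    {"dx": 0, "dy": 0, "dz": 0, "roll": 0, "jaw": 1},
  ],
)

```text
time_s: 12.9
ee_pos: [0.4812, -0.0938, 0.0503]
eef_rot: [-3.142, 0.0, 0.001]
force: [0.5, -0.5, 0.1]
grip_width: 0.0003
grip_force: 0.0
```

Request:
send_rows(
  rows=[
    {"dx": 0, "dy": 0, "dz": 0.7, "roll": 0, "jaw": 1},
    {"dx": 0, "dy": 0, "dz": 0.7, "roll": 0, "jaw": 1},
    {"dx": 0, "dy": 0, "dz": 0.7, "roll": 0, "jaw": 1},
    {"dx": 0, "dy": 0, "dz": 0.7, "roll": 0, "jaw": 1},
    {"dx": 0, "dy": 0, "dz": 0.7, "roll": 0, "jaw": 1},
    {"dx": 0, "dy": 0, "dz": 0.7, "roll": 0, "jaw": 1},
    {"dx": 0, "dy": 0, "dz": 0.7, "roll": 0, "jaw": 1},
    {"dx": 0, "dy": 0, "dz": 0.7, "roll": 0, "jaw": 1},
    {"dx": 0, "dy": 0, "dz": 0.7, "roll": 0, "jaw": 1},
    {"dx": 0, "dy": 0, "dz": 0.7, "roll": 0, "jaw": 1},
    {"dx": 0, "dy": 0, "dz": 0, "roll": 0, "jaw": 1},
  ],
)

```text
time_s: 13.82
ee_pos: [0.4811, -0.0941, 0.0432]
eef_rot: [-3.142, 0.0, 0.001]
force: [-0.6, 0.5, 1.4]
grip_width: 0.0003
grip_force: 0.5
```

Request:
send_rows(
  rows=[
    {"dx": 0, "dy": 0, "dz": 0.6, "roll": 0, "jaw": 1},
    {"dx": 0, "dy": 0, "dz": 0.6, "roll": 0, "jaw": 1},
    {"dx": 0, "dy": 0, "dz": 0.6, "roll": 0, "jaw": 1},
    {"dx": 0, "dy": 0, "dz": 0.6, "roll": 0, "jaw": 1},
    {"dx": 0, "dy": 0, "dz": 0.6, "roll": 0, "jaw": 1},
    {"dx": 0, "dy": 0, "dz": 0, "roll": 0, "jaw": 1},
    {"dx": 0, "dy": 0, "dz": 0, "roll": 0, "jaw": 1},
  ],
)

```text
time_s: 14.4
ee_pos: [0.4812, -0.0941, 0.0404]
eef_rot: [3.142, -0.0, 0.001]
force: [-1.4, -0.7, 1.5]
grip_width: 0.0005
grip_force: 0.9
```

Request:
send_rows(
  rows=[
    {"dx": 0, "dy": 0, "dz": 0.5, "roll": 0, "jaw": 1},
    {"dx": 0, "dy": 0, "dz": 0.5, "roll": 0, "jaw": 1},
    {"dx": 0, "dy": 0, "dz": 0.5, "roll": 0, "jaw": 1},
    {"dx": 0, "dy": 0, "dz": 0, "roll": 0, "jaw": 1},
    {"dx": 0, "dy": 0, "dz": 0, "roll": 0, "jaw": 1},
  ],
)

```text
time_s: 14.82
ee_pos: [0.4812, -0.0942, 0.0388]
eef_rot: [-3.142, -0.0, 0.001]
force: [-1.4, 0.0, 2.6]
grip_width: 0.0002
grip_force: 1.1
```

Request:
send_rows(
  rows=[
    {"dx": 0, "dy": 0, "dz": 0.5, "roll": 0, "jaw": 1},
    {"dx": 0, "dy": 0, "dz": 0, "roll": 0, "jaw": 1},
    {"dx": 0, "dy": 0, "dz": 0, "roll": 0, "jaw": 1},
  ],
)

```text
time_s: 15.07
ee_pos: [0.4812, -0.0941, 0.0384]
eef_rot: [3.142, -0.0, 0.001]
force: [-1.2, -0.4, 2.4]
grip_width: 0.0008
grip_force: 1.2
```

Soft (about 0.3 N/mm). Stepping on.

Request:
send_rows(
  rows=[
    {"dx": 0, "dy": 0, "dz": 0.5, "roll": 0, "jaw": 1},
    {"dx": 0, "dy": 0, "dz": 0, "roll": 0, "jaw": 1},
    {"dx": 0, "dy": 0, "dz": 0, "roll": 0, "jaw": 1},
  ],
)

```text
time_s: 15.32
ee_pos: [0.4813, -0.0941, 0.0379]
eef_rot: [3.142, -0.0, 0.001]
force: [-1.2, -0.4, 3.1]
grip_width: 0.0006
grip_force: 1.6
```

Request:
send_rows(
  rows=[
    {"dx": 0, "dy": 0, "dz": 0.5, "roll": 0, "jaw": 1},
    {"dx": 0, "dy": 0, "dz": 0, "roll": 0, "jaw": 1},
    {"dx": 0, "dy": 0, "dz": 0, "roll": 0, "jaw": 1},
  ],
)

```text
time_s: 15.57
ee_pos: [0.4813, -0.0942, 0.0375]
eef_rot: [3.142, -0.0, 0.001]
force: [-1.0, 0.1, 4.9]
grip_width: 0.0004
grip_force: 2.8
```

Request:
send_rows(
  rows=[
    {"dx": 0, "dy": 0, "dz": 0.3, "roll": 0, "jaw": 1},
    {"dx": 0, "dy": 0, "dz": 0, "roll": 0, "jaw": 1},
    {"dx": 0, "dy": 0, "dz": 0, "roll": 0, "jaw": 1},
    {"dx": 0, "dy": 0, "dz": 0, "roll": 0, "jaw": 1},
    {"dx": 0, "dy": 0, "dz": 0, "roll": 0, "jaw": 1},
    {"dx": 0, "dy": 0, "dz": 0, "roll": 0, "jaw": 1},
    {"dx": 0, "dy": 0, "dz": 0, "roll": 0, "jaw": 1},
    {"dx": 0, "dy": 0, "dz": 0, "roll": 0, "jaw": 1},
    {"dx": 0, "dy": 0, "dz": 0, "roll": 0, "jaw": 1},
    {"dx": 0, "dy": 0, "dz": 0, "roll": 0, "jaw": 1},
    {"dx": 0, "dy": 0, "dz": 0, "roll": 0, "jaw": 1},
    {"dx": 0, "dy": 0, "dz": 0, "roll": 0, "jaw": 1},
  ],
)

```text
time_s: 16.57
ee_pos: [0.4813, -0.0942, 0.0373]
eef_rot: [3.141, -0.0, 0.001]
force: [-2.4, 1.2, 7.5]
grip_width: 0.0003
grip_force: 3.5
```

Request:
send_rows(
  rows=[
    {"dx": 0, "dy": 0, "dz": -1.5, "roll": 0, "jaw": 1},
    {"dx": 0, "dy": 0, "dz": -2, "roll": 0, "jaw": 1},
    {"dx": 0, "dy": 0, "dz": -2, "roll": 0, "jaw": 1},
    {"dx": 0, "dy": 0, "dz": -2, "roll": 0, "jaw": 1},
    {"dx": 0, "dy": 0, "dz": -2, "roll": 0, "jaw": 1},
    {"dx": 0, "dy": 0, "dz": -3, "roll": 0, "jaw": 1},
    {"dx": 0, "dy": 0, "dz": -7, "roll": 0, "jaw": 1},
    {"dx": 0, "dy": 0, "dz": -8, "roll": 0, "jaw": 1},
    {"dx": 0, "dy": 15, "dz": 0, "roll": 0, "jaw": 1},
    {"dx": -2, "dy": 20, "dz": 0, "roll": 0, "jaw": 1},
    {"dx": -3, "dy": 20, "dz": 0, "roll": 0, "jaw": 1},
    {"dx": -3, "dy": 20, "dz": 0, "roll": 0, "jaw": 1},
  ],
)

```text
time_s: 17.57
ee_pos: [0.4733, -0.17, 0.0654]
eef_rot: [3.141, -0.001, 0.001]
force: [-0.1, -0.3, 0.2]
grip_width: 0.0006
grip_force: 0.0
```

Request:
send_rows(
  rows=[
    {"dx": -3, "dy": 20, "dz": 0, "roll": 0, "jaw": 1},
    {"dx": -2, "dy": 16, "dz": 0, "roll": 0, "jaw": 1},
    {"dx": 0, "dy": 9, "dz": 0, "roll": 0, "jaw": 1},
    {"dx": 0, "dy": 0, "dz": 4, "roll": 0, "jaw": 1},
    {"dx": 0, "dy": 0, "dz": 4, "roll": 0, "jaw": 1},
    {"dx": 0, "dy": 0, "dz": 3, "roll": 0, "jaw": 1},
    {"dx": 0, "dy": 0, "dz": 2, "roll": 0, "jaw": 1},
    {"dx": 0, "dy": 0, "dz": 1, "roll": 0, "jaw": 1},
    {"dx": 0, "dy": 0, "dz": 0, "roll": 0, "jaw": 1},
    {"dx": 0, "dy": 0, "dz": 0, "roll": 0, "jaw": 1},
  ],
)

```text
time_s: 18.4
ee_pos: [0.4684, -0.2138, 0.0506]
eef_rot: [-3.142, 0.0, 0.001]
force: [0.2, 0.7, 0.1]
grip_width: 0.0005
grip_force: 0.0
```

Request:
send_rows(
  rows=[
    {"dx": 0, "dy": 0, "dz": 0.7, "roll": 0, "jaw": 1},
    {"dx": 0, "dy": 0, "dz": 0.7, "roll": 0, "jaw": 1},
    {"dx": 0, "dy": 0, "dz": 0.7, "roll": 0, "jaw": 1},
    {"dx": 0, "dy": 0, "dz": 0.7, "roll": 0, "jaw": 1},
    {"dx": 0, "dy": 0, "dz": 0.7, "roll": 0, "jaw": 1},
    {"dx": 0, "dy": 0, "dz": 0.7, "roll": 0, "jaw": 1},
    {"dx": 0, "dy": 0, "dz": 0.7, "roll": 0, "jaw": 1},
    {"dx": 0, "dy": 0, "dz": 0.7, "roll": 0, "jaw": 1},
    {"dx": 0, "dy": 0, "dz": 0.7, "roll": 0, "jaw": 1},
    {"dx": 0, "dy": 0, "dz": 0.7, "roll": 0, "jaw": 1},
    {"dx": 0, "dy": 0, "dz": 0, "roll": 0, "jaw": 1},
  ],
)

```text
time_s: 19.32
ee_pos: [0.4682, -0.2142, 0.0435]
eef_rot: [-3.142, 0.0, 0.001]
force: [-1.4, 0.1, 2.4]
grip_width: 0.0006
grip_force: 0.7
```

Request:
send_rows(
  rows=[
    {"dx": 0, "dy": 0, "dz": 0.6, "roll": 0, "jaw": 1},
    {"dx": 0, "dy": 0, "dz": 0.6, "roll": 0, "jaw": 1},
    {"dx": 0, "dy": 0, "dz": 0.6, "roll": 0, "jaw": 1},
    {"dx": 0, "dy": 0, "dz": 0.6, "roll": 0, "jaw": 1},
    {"dx": 0, "dy": 0, "dz": 0.6, "roll": 0, "jaw": 1},
    {"dx": 0, "dy": 0, "dz": 0.6, "roll": 0, "jaw": 1},
    {"dx": 0, "dy": 0, "dz": 0, "roll": 0, "jaw": 1},
    {"dx": 0, "dy": 0, "dz": 0, "roll": 0, "jaw": 1},
  ],
)

```text
time_s: 19.98
ee_pos: [0.4683, -0.2141, 0.04]
eef_rot: [3.142, 0.0, 0.001]
force: [-2.6, -0.0, 3.2]
grip_width: 0.0003
grip_force: 1.6
```

Request:
send_rows(
  rows=[
    {"dx": 0, "dy": 0, "dz": 0.6, "roll": 0, "jaw": 1},
    {"dx": 0, "dy": 0, "dz": 0.6, "roll": 0, "jaw": 1},
    {"dx": 0, "dy": 0, "dz": 0, "roll": 0, "jaw": 1},
    {"dx": 0, "dy": 0, "dz": 0, "roll": 0, "jaw": 1},
  ],
)

```text
time_s: 20.32
ee_pos: [0.4683, -0.2141, 0.0388]
eef_rot: [3.142, -0.0, 0.001]
force: [-2.1, -0.2, 3.0]
grip_width: 0.0004
grip_force: 1.9
```

Request:
send_rows(
  rows=[
    {"dx": 0, "dy": 0, "dz": 0.5, "roll": 0, "jaw": 1},
    {"dx": 0, "dy": 0, "dz": 0, "roll": 0, "jaw": 1},
    {"dx": 0, "dy": 0, "dz": 0, "roll": 0, "jaw": 1},
  ],
)

```text
time_s: 20.57
ee_pos: [0.4684, -0.2142, 0.0383]
eef_rot: [3.142, -0.0, 0.001]
force: [-1.9, -0.0, 3.6]
grip_width: 0.0004
grip_force: 2.1
```

Request:
send_rows(
  rows=[
    {"dx": 0, "dy": 0, "dz": 0.5, "roll": 0, "jaw": 1},
    {"dx": 0, "dy": 0, "dz": 0, "roll": 0, "jaw": 1},
    {"dx": 0, "dy": 0, "dz": 0, "roll": 0, "jaw": 1},
  ],
)

```text
time_s: 20.82
ee_pos: [0.4683, -0.2142, 0.0378]
eef_rot: [3.142, -0.0, 0.001]
force: [-1.3, -0.4, 5.0]
grip_width: 0.0004
grip_force: 2.2
```

Request:
send_rows(
  rows=[
    {"dx": 0, "dy": 0, "dz": 0.5, "roll": 0, "jaw": 1},
    {"dx": 0, "dy": 0, "dz": 0, "roll": 0, "jaw": 1},
    {"dx": 0, "dy": 0, "dz": 0, "roll": 0, "jaw": 1},
  ],
)

```text
time_s: 21.07
ee_pos: [0.4684, -0.2142, 0.0374]
eef_rot: [3.141, -0.0, 0.001]
force: [-2.2, 0.8, 5.7]
grip_width: 0.0007
grip_force: 2.9
```

Request:
send_rows(
  rows=[
    {"dx": 0, "dy": 0, "dz": 0.4, "roll": 0, "jaw": 1},
    {"dx": 0, "dy": 0, "dz": 0, "roll": 0, "jaw": 1},
    {"dx": 0, "dy": 0, "dz": 0, "roll": 0, "jaw": 1},
  ],
)

```text
time_s: 21.32
ee_pos: [0.4684, -0.2142, 0.0371]
eef_rot: [3.141, -0.0, 0.001]
force: [-2.9, 1.2, 7.6]
grip_width: 0.0004
grip_force: 3.8
```

Request:
send_rows(
  rows=[
    {"dx": 0, "dy": 0, "dz": 0.2, "roll": 0, "jaw": 1},
    {"dx": 0, "dy": 0, "dz": 0, "roll": 0, "jaw": 1},
    {"dx": 0, "dy": 0, "dz": 0, "roll": 0, "jaw": 1},
    {"dx": 0, "dy": 0, "dz": 0, "roll": 0, "jaw": 1},
    {"dx": 0, "dy": 0, "dz": 0, "roll": 0, "jaw": 1},
    {"dx": 0, "dy": 0, "dz": 0, "roll": 0, "jaw": 1},
    {"dx": 0, "dy": 0, "dz": 0, "roll": 0, "jaw": 1},
    {"dx": 0, "dy": 0, "dz": 0, "roll": 0, "jaw": 1},
    {"dx": 0, "dy": 0, "dz": 0, "roll": 0, "jaw": 1},
    {"dx": 0, "dy": 0, "dz": 0, "roll": 0, "jaw": 1},
    {"dx": 0, "dy": 0, "dz": 0, "roll": 0, "jaw": 1},
    {"dx": 0, "dy": 0, "dz": 0, "roll": 0, "jaw": 1},
  ],
)

```text
time_s: 22.32
ee_pos: [0.4684, -0.2142, 0.037]
eef_rot: [3.141, -0.0, 0.001]
force: [-1.7, 0.9, 9.1]
grip_width: 0.0004
grip_force: 4.2
```

Request:
send_rows(
  rows=[
    {"dx": 0, "dy": 0, "dz": -1.5, "roll": 0, "jaw": 1},
    {"dx": 0, "dy": 0, "dz": -2, "roll": 0, "jaw": 1},
    {"dx": 0, "dy": 0, "dz": -2, "roll": 0, "jaw": 1},
    {"dx": 0, "dy": 0, "dz": -2, "roll": 0, "jaw": 1},
    {"dx": 0, "dy": 0, "dz": -2, "roll": 0, "jaw": 1},
    {"dx": 0, "dy": 0, "dz": -3, "roll": 0, "jaw": 1},
    {"dx": 0, "dy": 0, "dz": -10, "roll": 0, "jaw": 1},
    {"dx": 0, "dy": 0, "dz": -15, "roll": 0, "jaw": 1},
    {"dx": 3, "dy": 15, "dz": -10, "roll": 0, "jaw": 1},
    {"dx": 4, "dy": 20, "dz": 0, "roll": 0, "jaw": -1},
    {"dx": 5, "dy": 24, "dz": 0, "roll": 0, "jaw": -1},
    {"dx": 5, "dy": 24, "dz": 0, "roll": 0, "jaw": -1},
  ],
)

```text
time_s: 23.32
ee_pos: [0.4857, -0.298, 0.0852]
eef_rot: [3.141, -0.001, 0.001]
force: [-1.2, -0.1, 0.5]
grip_width: 0.0172
grip_force: 0.0
```

Request:
send_rows(
  rows=[
    {"dx": 5, "dy": 24, "dz": 0, "roll": 0, "jaw": -1},
    {"dx": 5, "dy": 24, "dz": 0, "roll": 0, "jaw": -1},
    {"dx": 5, "dy": 24, "dz": 0, "roll": 0, "jaw": -1},
    {"dx": 0, "dy": 12, "dz": 0, "roll": 0, "jaw": -1},
    {"dx": 0, "dy": 0, "dz": 0, "roll": 0, "jaw": -1},
    {"dx": 0, "dy": 0, "dz": 0, "roll": 0, "jaw": -1},
    {"dx": 0, "dy": 0, "dz": 0, "roll": 0, "jaw": -1},
  ],
)

```text
time_s: 23.9
ee_pos: [0.5003, -0.38, 0.0843]
eef_rot: [-3.141, 0.0, 0.001]
force: [-0.1, 0.4, 0.3]
grip_width: 0.064
grip_force: 0.0
```

```bash
python3 - <<'E'
from h import *
c,W=cloud("scene"); im=c["frame"][:,:,::-1]
p=cv2.projectPoints(np.array([[.5005,-.3815,.05]]),np.array(c["rvec"],float),np.array(c["tvec"],float),np.array(c["camera_matrix"]),None)[0].ravel(); print(p)
x,y=p.astype(int)
cv2.imwrite("pics/s2.png",cv2.resize(im[max(0,y-75):y+60,max(0,x-90):x+90],None,fx=4,fy=4,interpolation=cv2.INTER_CUBIC))
e=get_obs()["ee_pos"];print(e)
m=(abs(W[...,0]-e[0])<.03)&(abs(W[...,1]-e[1])<.08)&(W[...,2]>.09)&(W[...,2]<.13); w=W[m]
for s,k in(("left",w[:,1]>e[1]),("right",w[:,1]<e[1])): 
    q=w[k]; print(s,len(q),q.min(0).round(3) if len(q) else"",q.max(0).round(3) if len(q) else"")
m=(np.hypot(W[...,0]-.5005,W[...,1]+.3815)<.03)&(W[...,2]>.03)&(W[...,2]<.07); w=W[m]; print("weight",len(w),w.min(0).round(3),w.max(0).round(3))
E
```

```text
[414.82011658 231.46432248]
[ 0.50044351 -0.37991546  0.08441102]
left 35 [ 0.488 -0.349  0.112] [ 0.51  -0.336  0.129]
right 25 [ 0.488 -0.424  0.114] [ 0.506 -0.412  0.13 ]
weight 201 [ 0.476 -0.402  0.03 ] [ 0.519 -0.363  0.058]
```

View pics/s2.png

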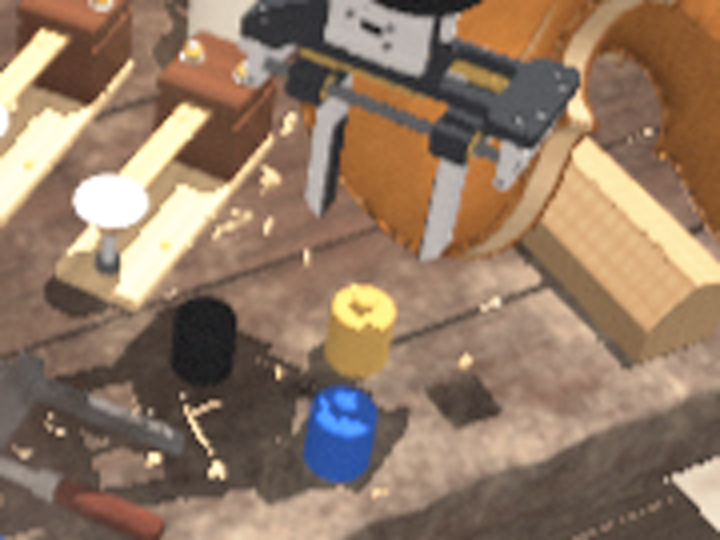

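The fingers are centred over the brass weight (crop (360,330)). I'll check how close the violin behind it comes to the gripper body's footprint.

```bash
python3 - <<'E'
import numpy as np
W=np.load("topW.npy"); m=(W[...,0]>.5)&(W[...,1]>-.48)&(W[...,1]<-.28)&(W[...,2]>.065)
w=W[m]; i=np.argsort(w[:,0])[:6]; print(w[i].round(3))
from h import *
c,W=cloud("scene"); m=(abs(W[...,0]-.5)<.05)&(abs(W[...,1]+.38)<.1)&(W[...,2]>.15)&(W[...,2]<.26); w=W[m]
h,b=np.histogram(w[:,2],22); print(h,b.round(3)); k=w[w[:,2]<.22]
for z in np.arange(.15,.25,.01):
    q=w[(w[:,2]>z)&(w[:,2]<z+.01)]; print(z.round(2),q.min(0).round(3),q.max(0).round(3)) if len(q) else 0
E
```

```text
[[ 0.594 -0.424  0.069]
 [ 0.595 -0.423  0.067]
 [ 0.595 -0.427  0.067]
 [ 0.595 -0.418  0.066]
 [ 0.595 -0.416  0.065]
 [ 0.596 -0.422  0.07 ]]
[ 25  27  21  26  23  28  24  24  19  10   5   6  36  56 104 190 146 126
 119 181 750 110] [0.15  0.155 0.16  0.165 0.17  0.175 0.18  0.185 0.19  0.195 0.2   0.205
 0.21  0.215 0.22  0.225 0.23  0.235 0.24  0.245 0.25  0.255 0.26 ]
0.15 [ 0.487 -0.427  0.15 ] [ 0.508 -0.335  0.16 ]
0.16 [ 0.487 -0.427  0.16 ] [ 0.509 -0.335  0.17 ]
0.17 [ 0.486 -0.426  0.17 ] [ 0.509 -0.334  0.18 ]
0.18 [ 0.488 -0.427  0.18 ] [ 0.508 -0.336  0.19 ]
0.19 [ 0.489 -0.426  0.19 ] [ 0.505 -0.334  0.199]
0.2 [ 0.468 -0.436  0.2  ] [ 0.508 -0.3    0.21 ]
0.21 [ 0.463 -0.461  0.21 ] [ 0.524 -0.302  0.22 ]
0.22 [ 0.463 -0.461  0.22 ] [ 0.525 -0.3    0.23 ]
0.23 [ 0.463 -0.467  0.23 ] [ 0.531 -0.293  0.24 ]
0.24 [ 0.462 -0.469  0.24 ] [ 0.528 -0.293  0.25 ]
```

Request:
send_rows(
  rows=[
    {"dx": 0, "dy": 1.5, "dz": 10, "roll": 0, "jaw": -1},
    {"dx": 0, "dy": 0, "dz": 13, "roll": 0, "jaw": -1},
    {"dx": 0, "dy": 0, "dz": 13, "roll": 0, "jaw": -1},
    {"dx": 0, "dy": 0, "dz": 13, "roll": 0, "jaw": -1},
    {"dx": 0, "dy": 0, "dz": 13, "roll": 0, "jaw": -1},
    {"dx": 0, "dy": 0, "dz": 13, "roll": 0, "jaw": -1},
    {"dx": 0, "dy": 0, "dz": 10, "roll": 0, "jaw": -1},
    {"dx": 0, "dy": 0, "dz": 6, "roll": 0, "jaw": -1},
    {"dx": 0, "dy": 0, "dz": 4, "roll": 0, "jaw": -1},
    {"dx": 0, "dy": 0, "dz": 3, "roll": 0, "jaw": -1},
    {"dx": 0, "dy": 0, "dz": 0, "roll": 0, "jaw": -1},
    {"dx": 0, "dy": 0, "dz": 0, "roll": 0, "jaw": -1},
  ],
)

```text
time_s: 25.0
ee_pos: [0.5006, -0.3828, -0.0134]
eef_rot: [3.141, -0.0, 0.001]
force: [0.7, -0.8, -0.1]
grip_width: 0.094
grip_force: 0.0
```

Request:
send_rows(
  rows=[
    {"dx": 0, "dy": 0, "dz": 0, "roll": 0, "jaw": 1},
    {"dx": 0, "dy": 0, "dz": 0, "roll": 0, "jaw": 1},
    {"dx": 0, "dy": 0, "dz": 0, "roll": 0, "jaw": 1},
    {"dx": 0, "dy": 0, "dz": 0, "roll": 0, "jaw": 1},
    {"dx": 0, "dy": 0, "dz": 0, "roll": 0, "jaw": 1},
    {"dx": 0, "dy": 0, "dz": 0, "roll": 0, "jaw": 1},
    {"dx": 0, "dy": 0, "dz": 0, "roll": 0, "jaw": 1},
    {"dx": 0, "dy": 0, "dz": 0, "roll": 0, "jaw": 1},
    {"dx": 0, "dy": 0, "dz": 0, "roll": 0, "jaw": 1},
    {"dx": 0, "dy": 0, "dz": 0, "roll": 0, "jaw": 1},
    {"dx": 0, "dy": 0, "dz": 0, "roll": 0, "jaw": 1},
    {"dx": 0, "dy": 0, "dz": 0, "roll": 0, "jaw": 1},
  ],
  force=30,
)

```text
time_s: 26.0
ee_pos: [0.5004, -0.3824, -0.0138]
eef_rot: [-3.141, 0.0, 0.001]
force: [0.2, 4.1, 1.5]
grip_width: 0.0394
grip_force: 30.0
```

Request:
send_rows(
  rows=[
    {"dx": 0, "dy": 0, "dz": -3, "roll": 0, "jaw": 1},
    {"dx": 0, "dy": 0, "dz": -6, "roll": 0, "jaw": 1},
    {"dx": 0, "dy": 0, "dz": -12, "roll": 0, "jaw": 1},
    {"dx": 0, "dy": 0, "dz": -16, "roll": 0, "jaw": 1},
    {"dx": 0, "dy": 0, "dz": -18, "roll": 0, "jaw": 1},
    {"dx": 0, "dy": 0, "dz": -18, "roll": 0, "jaw": 1},
    {"dx": 0, "dy": 0, "dz": -18, "roll": 0, "jaw": 1},
    {"dx": 0, "dy": 0, "dz": -18, "roll": 0, "jaw": 1},
    {"dx": 0, "dy": 0, "dz": -18, "roll": 0, "jaw": 1},
    {"dx": 0, "dy": 0, "dz": -14, "roll": 0, "jaw": 1},
    {"dx": 0, "dy": 0, "dz": -9, "roll": 0, "jaw": 1},
    {"dx": 0, "dy": 0, "dz": 0, "roll": 0, "jaw": 1},
  ],
)

```text
time_s: 27.0
ee_pos: [0.501, -0.3832, 0.1389]
eef_rot: [3.139, -0.003, 0.001]
force: [-0.4, -0.2, -5.1]
grip_width: 0.0393
grip_force: 30.0
```

Request:
send_rows(
  rows=[
    {"dx": 0, "dy": -8, "dz": 0, "roll": 0, "jaw": 1},
    {"dx": 0, "dy": -14, "dz": 0, "roll": 0, "jaw": 1},
    {"dx": 0, "dy": -20, "dz": 0, "roll": 0, "jaw": 1},
    {"dx": -1, "dy": -20, "dz": 0, "roll": 0, "jaw": 1},
    {"dx": -1, "dy": -20, "dz": 0, "roll": 0, "jaw": 1},
    {"dx": -1, "dy": -20, "dz": 0, "roll": 0, "jaw": 1},
    {"dx": -1, "dy": -20, "dz": 0, "roll": 0, "jaw": 1},
    {"dx": -1, "dy": -20, "dz": 0, "roll": 0, "jaw": 1},
    {"dx": -1, "dy": -20, "dz": 0, "roll": 0, "jaw": 1},
    {"dx": -1, "dy": -20, "dz": 0, "roll": 0, "jaw": 1},
    {"dx": -1, "dy": -20, "dz": 0, "roll": 0, "jaw": 1},
    {"dx": -1, "dy": -20, "dz": 0, "roll": 0, "jaw": 1},
  ],
)

```text
time_s: 28.0
ee_pos: [0.4903, -0.1589, 0.135]
eef_rot: [-3.141, 0.002, 0.001]
force: [0.1, 0.6, -5.8]
grip_width: 0.0394
grip_force: 30.0
```

Request:
send_rows(
  rows=[
    {"dx": -1, "dy": -20, "dz": 0, "roll": 0, "jaw": 1},
    {"dx": -1, "dy": -20, "dz": 0, "roll": 0, "jaw": 1},
    {"dx": -1, "dy": -20, "dz": 0, "roll": 0, "jaw": 1},
    {"dx": -1, "dy": -20, "dz": 0, "roll": 0, "jaw": 1},
    {"dx": -1, "dy": -20, "dz": 0, "roll": 0, "jaw": 1},
    {"dx": -1, "dy": -20, "dz": 0, "roll": 0, "jaw": 1},
    {"dx": -1, "dy": -20, "dz": 0, "roll": 0, "jaw": 1},
    {"dx": 0, "dy": -20, "dz": 0, "roll": 0, "jaw": 1},
    {"dx": 0, "dy": -20, "dz": 0, "roll": 0, "jaw": 1},
    {"dx": 0, "dy": -20, "dz": 0, "roll": 0, "jaw": 1},
    {"dx": 0, "dy": -20, "dz": 0, "roll": 0, "jaw": 1},
    {"dx": 0, "dy": -10, "dz": 0, "roll": 0, "jaw": 1},
  ],
)

```text
time_s: 29.0
ee_pos: [0.483, 0.0714, 0.1352]
eef_rot: [-3.141, 0.002, 0.002]
force: [-1.3, -0.4, -5.1]
grip_width: 0.0396
grip_force: 30.0
```

Request:
send_rows(
  rows=[
    {"dx": 0, "dy": 0, "dz": 0, "roll": 0, "jaw": 1},
    {"dx": 0, "dy": 0, "dz": 0, "roll": 0, "jaw": 1},
    {"dx": 0, "dy": 0, "dz": 0, "roll": 0, "jaw": 1},
  ],
)

```text
time_s: 29.25
ee_pos: [0.4838, 0.0688, 0.1358]
eef_rot: [3.141, 0.001, 0.001]
force: [0.2, 0.2, -4.8]
grip_width: 0.0392
grip_force: 30.0
```

```bash
python3 - <<'E'
from h import *
print(get_obs()["ee_pos"],get_obs()["force"])
c,W=cloud("scene"); im=c["frame"][:,:,::-1]
p=cv2.projectPoints(np.array([[.485,.071,.1]]),np.array(c["rvec"],float),np.array(c["tvec"],float),np.array(c["camera_matrix"]),None)[0].ravel()
x,y=p.astype(int); print(x,y)
cv2.imwrite("pics/s3.png",cv2.resize(im[max(0,y-50):y+50,max(0,x-60):x+60],None,fx=5,fy=5,interpolation=cv2.INTER_CUBIC))
f=c["frame"].astype(int); m=(np.hypot(W[...,0]-.485,W[...,1]-.071)<.04)&(W[...,2]>.1)&(W[...,2]<.22)&(f[...,0]-f[...,2]>50)
w=W[m]; print(len(w),np.percentile(w,[1,50,99],axis=0).round(4))
np.save("wt.npy",w)
m=(np.hypot(W[...,0]-.485,W[...,1]-.071)<.03)&(W[...,2]>.07)&(W[...,2]<.08); w=W[m]; print(cv2.minEnclosingCircle(w[:,:2].astype(np.float32)))
E
```

```text
[0.48381692 0.06878753 0.13577736] [ 0.18645449  0.23093361 -4.75038443]
270 156
224 [[0.4624 0.0481 0.15  ]
 [0.4703 0.0622 0.1823]
 [0.492  0.0864 0.2063]]
((0.48483309149742126, 0.07035888731479645), 0.029509633779525757)
```

View pics/s3.png

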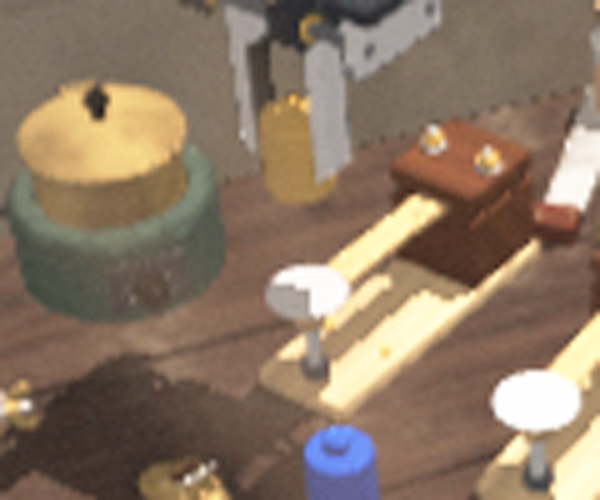

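The weight is held upright over the left pan (crop (300,150) over (308,295)). Lowering it.

Request:
send_rows(
  rows=[
    {"dx": 0.7, "dy": -1, "dz": 5, "roll": 0, "jaw": 1},
    {"dx": 0, "dy": 0, "dz": 9, "roll": 0, "jaw": 1},
    {"dx": 0, "dy": 0, "dz": 11, "roll": 0, "jaw": 1},
    {"dx": 0, "dy": 0, "dz": 11, "roll": 0, "jaw": 1},
    {"dx": 0, "dy": 0, "dz": 10, "roll": 0, "jaw": 1},
    {"dx": 0, "dy": 0, "dz": 9, "roll": 0, "jaw": 1},
    {"dx": 0, "dy": 0, "dz": 7, "roll": 0, "jaw": 1},
    {"dx": 0, "dy": 0, "dz": 5, "roll": 0, "jaw": 1},
    {"dx": 0, "dy": 0, "dz": 2, "roll": 0, "jaw": 1},
    {"dx": 0, "dy": 0, "dz": 1, "roll": 0, "jaw": 1},
    {"dx": 0, "dy": 0, "dz": 0, "roll": 0, "jaw": 1},
    {"dx": 0, "dy": 0, "dz": 0, "roll": 0, "jaw": 1},
  ],
)

```text
time_s: 30.3
ee_pos: [0.485, 0.0704, 0.0665]
eef_rot: [-3.142, -0.001, 0.001]
force: [-0.3, 0.2, -5.3]
grip_width: 0.0394
grip_force: 30.0
```

Request:
send_rows(
  rows=[
    {"dx": 0, "dy": 0, "dz": 0.5, "roll": 0, "jaw": 1},
    {"dx": 0, "dy": 0, "dz": 0.5, "roll": 0, "jaw": 1},
    {"dx": 0, "dy": 0, "dz": 0.5, "roll": 0, "jaw": 1},
    {"dx": 0, "dy": 0, "dz": 0.5, "roll": 0, "jaw": 1},
    {"dx": 0, "dy": 0, "dz": 0.5, "roll": 0, "jaw": 1},
    {"dx": 0, "dy": 0, "dz": 0.5, "roll": 0, "jaw": 1},
    {"dx": 0, "dy": 0, "dz": 0.5, "roll": 0, "jaw": 1},
    {"dx": 0, "dy": 0, "dz": 0.5, "roll": 0, "jaw": 1},
    {"dx": 0, "dy": 0, "dz": 0.5, "roll": 0, "jaw": 1},
    {"dx": 0, "dy": 0, "dz": 0.5, "roll": 0, "jaw": 1},
    {"dx": 0, "dy": 0, "dz": 0, "roll": 0, "jaw": 1},
    {"dx": 0, "dy": 0, "dz": 0, "roll": 0, "jaw": 1},
  ],
)

```text
time_s: 31.3
ee_pos: [0.4848, 0.0704, 0.0611]
eef_rot: [-3.142, 0.0, 0.001]
force: [-0.4, -0.0, -4.8]
grip_width: 0.0395
grip_force: 30.0
```

Request:
send_rows(
  rows=[
    {"dx": 0, "dy": 0, "dz": 0.5, "roll": 0, "jaw": 1},
    {"dx": 0, "dy": 0, "dz": 0.5, "roll": 0, "jaw": 1},
    {"dx": 0, "dy": 0, "dz": 0.5, "roll": 0, "jaw": 1},
    {"dx": 0, "dy": 0, "dz": 0.5, "roll": 0, "jaw": 1},
    {"dx": 0, "dy": 0, "dz": 0, "roll": 0, "jaw": 1},
    {"dx": 0, "dy": 0, "dz": 0, "roll": 0, "jaw": 1},
  ],
)

```text
time_s: 31.8
ee_pos: [0.4847, 0.0704, 0.0592]
eef_rot: [-3.142, 0.0, 0.001]
force: [-2.8, 0.4, -1.3]
grip_width: 0.0393
grip_force: 30.0
```

Request:
send_rows(
  rows=[
    {"dx": 0, "dy": 0, "dz": 0.4, "roll": 0, "jaw": 1},
    {"dx": 0, "dy": 0, "dz": 0.4, "roll": 0, "jaw": 1},
    {"dx": 0, "dy": 0, "dz": 0, "roll": 0, "jaw": 1},
    {"dx": 0, "dy": 0, "dz": 0, "roll": 0, "jaw": 1},
  ],
  force=15,
)

```text
time_s: 32.13
ee_pos: [0.4847, 0.0704, 0.0584]
eef_rot: [-3.142, 0.0, 0.001]
force: [-2.2, -0.5, -1.0]
grip_width: 0.0396
grip_force: 15.0
```

Request:
send_rows(
  rows=[
    {"dx": 0, "dy": 0, "dz": 0.4, "roll": 0, "jaw": 1},
    {"dx": 0, "dy": 0, "dz": 0.4, "roll": 0, "jaw": 1},
    {"dx": 0, "dy": 0, "dz": 0, "roll": 0, "jaw": 1},
    {"dx": 0, "dy": 0, "dz": 0, "roll": 0, "jaw": 1},
  ],
  force=10,
)

```text
time_s: 32.47
ee_pos: [0.4847, 0.0704, 0.0576]
eef_rot: [-3.142, 0.0, 0.001]
force: [-3.4, -0.6, 0.2]
grip_width: 0.0401
grip_force: 10.0
```

Request:
send_rows(
  rows=[
    {"dx": 0, "dy": 0, "dz": 0, "roll": 0, "jaw": 1},
    {"dx": 0, "dy": 0, "dz": 0, "roll": 0, "jaw": 1},
    {"dx": 0, "dy": 0, "dz": 0, "roll": 0, "jaw": 1},
    {"dx": 0, "dy": 0, "dz": 0, "roll": 0, "jaw": 1},
  ],
  force=4,
)

```text
time_s: 32.8
ee_pos: [0.4848, 0.0704, 0.0576]
eef_rot: [-3.142, -0.0, 0.001]
force: [-3.8, 0.1, 0.2]
grip_width: 0.04
grip_force: 4.0
```

Request:
send_rows(
  rows=[
    {"dx": 0, "dy": 0, "dz": 0.4, "roll": 0, "jaw": 1},
    {"dx": 0, "dy": 0, "dz": 0.4, "roll": 0, "jaw": 1},
    {"dx": 0, "dy": 0, "dz": 0, "roll": 0, "jaw": 1},
    {"dx": 0, "dy": 0, "dz": 0, "roll": 0, "jaw": 1},
  ],
  force=3,
)

```text
time_s: 33.13
ee_pos: [0.4848, 0.0704, 0.0568]
eef_rot: [-3.142, -0.0, 0.001]
force: [-5.1, 0.4, 1.1]
grip_width: 0.04
grip_force: 3.0
```

```bash
python3 - <<'E'
from h import *
c,W=cloud("scene"); im=c["frame"][:,:,::-1]
cv2.imwrite("pics/s4.png",cv2.resize(im[115:195,230:320],None,fx=6,fy=6,interpolation=cv2.INTER_CUBIC))
print(get_obs()["force"],get_obs()["grip_width"])
E
```

```text
[-4.32809035  0.32167509  2.0484646 ] 0.03982193057723948
```

View pics/s4.png

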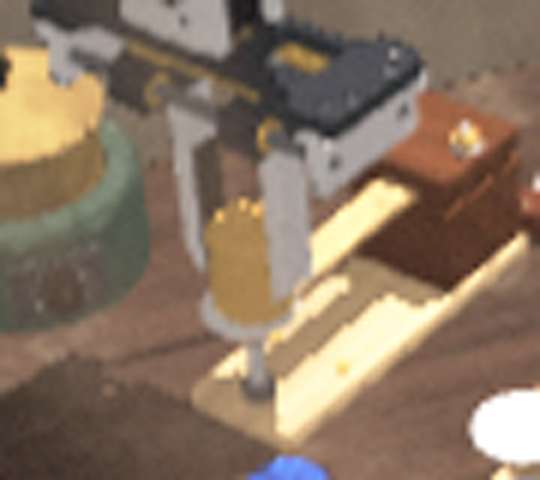

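The weight stands on the left pan between the pads, clear of the stop (crop (250,290)). I'll ease the side force and then open.

Request:
send_rows(
  rows=[
    {"dx": -0.3, "dy": 0, "dz": -0.3, "roll": 0, "jaw": 1},
    {"dx": 0, "dy": 0, "dz": 0, "roll": 0, "jaw": 1},
    {"dx": 0, "dy": 0, "dz": 0, "roll": 0, "jaw": 1},
  ],
)

```text
time_s: 33.43
ee_pos: [0.4845, 0.0704, 0.0571]
eef_rot: [-3.142, -0.0, 0.001]
force: [-3.2, 0.3, 1.1]
grip_width: 0.0399
grip_force: 3.0
```

Request:
send_rows(
  rows=[
    {"dx": -0.3, "dy": 0, "dz": -0.3, "roll": 0, "jaw": 1},
    {"dx": 0, "dy": 0, "dz": 0, "roll": 0, "jaw": 1},
    {"dx": 0, "dy": 0, "dz": 0, "roll": 0, "jaw": 1},
  ],
)

```text
time_s: 33.68
ee_pos: [0.4842, 0.0704, 0.0573]
eef_rot: [-3.142, -0.0, 0.001]
force: [-2.7, 0.9, 0.5]
grip_width: 0.0401
grip_force: 3.0
```

Request:
send_rows(
  rows=[
    {"dx": -0.4, "dy": 0, "dz": 0, "roll": 0, "jaw": 1},
    {"dx": 0, "dy": 0, "dz": 0, "roll": 0, "jaw": 1},
    {"dx": 0, "dy": 0, "dz": 0, "roll": 0, "jaw": 0.07},
    {"dx": 0, "dy": 0, "dz": 0, "roll": 0, "jaw": 0.05},
    {"dx": 0, "dy": 0, "dz": 0, "roll": 0, "jaw": 0},
    {"dx": 0, "dy": 0, "dz": 0, "roll": 0, "jaw": -0.2},
    {"dx": 0, "dy": 0, "dz": 0, "roll": 0, "jaw": -0.5},
    {"dx": 0, "dy": 0, "dz": 0, "roll": 0, "jaw": -1},
    {"dx": 0, "dy": 0, "dz": 0, "roll": 0, "jaw": -1},
    {"dx": 0, "dy": 0, "dz": 0, "roll": 0, "jaw": -1},
    {"dx": 0, "dy": 0, "dz": 0, "roll": 0, "jaw": -1},
    {"dx": 0, "dy": 0, "dz": 0, "roll": 0, "jaw": -1},
  ],
)

```text
time_s: 34.68
ee_pos: [0.4838, 0.0704, 0.0574]
eef_rot: [-3.142, -0.0, 0.001]
force: [0.3, -0.0, -0.4]
grip_width: 0.0902
grip_force: 0.0
```

```bash
python3 - <<'E'
from h import *
print(get_obs()["force"],get_obs()["grip_width"])
c,W=cloud("scene"); im=c["frame"][:,:,::-1]
cv2.imwrite("pics/s5.png",cv2.resize(im[115:195,230:320],None,fx=6,fy=6,interpolation=cv2.INTER_CUBIC))
E
```

```text
[ 0.34621683 -0.01807828 -0.39173415] 0.09023847104074821
```

View pics/s5.png

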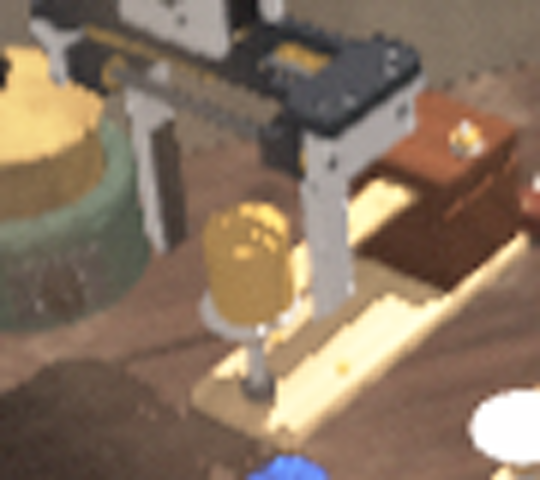

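The weight stands upright on the pan (crop (248,265)) and the fingers are clear. Retreating.

Request:
send_rows(
  rows=[
    {"dx": 0, "dy": 0, "dz": -4, "roll": 0, "jaw": -1},
    {"dx": 0, "dy": 0, "dz": -10, "roll": 0, "jaw": -1},
    {"dx": 0, "dy": 0, "dz": -15, "roll": 0, "jaw": -1},
    {"dx": 0, "dy": 0, "dz": -15, "roll": 0, "jaw": -1},
    {"dx": 0, "dy": 0, "dz": -15, "roll": 0, "jaw": -1},
    {"dx": 0, "dy": 0, "dz": -15, "roll": 0, "jaw": -1},
    {"dx": 0, "dy": 0, "dz": -15, "roll": 0, "jaw": -1},
    {"dx": 0, "dy": 0, "dz": -15, "roll": 0, "jaw": -1},
    {"dx": 0, "dy": 0, "dz": -10, "roll": 0, "jaw": -1},
    {"dx": 0, "dy": 0, "dz": 0, "roll": 0, "jaw": -1},
    {"dx": 0, "dy": 0, "dz": 0, "roll": 0, "jaw": -1},
    {"dx": 0, "dy": 0, "dz": 0, "roll": 0, "jaw": -1},
  ],
)

```text
time_s: 35.73
ee_pos: [0.4834, 0.0703, 0.1707]
eef_rot: [3.142, 0.001, 0.001]
force: [-0.0, 0.2, -0.2]
grip_width: 0.0946
grip_force: 0.0
```

```bash
python3 - <<'E'
from h import *
c,W=cloud("scene"); f=c["frame"].astype(int)
d=np.hypot(W[...,0]-.485,W[...,1]-.071)
m=(d<.035)&(W[...,2]>.11)&(W[...,2]<.14); w=W[m]; print("top",len(w),w.mean(0).round(4),w.max(0).round(4))
m=(d<.035)&(W[...,2]>.11)&(W[...,2]<.119); w=W[m];print(cv2.minEnclosingCircle(w[:,:2].astype(np.float32)))
m=(d<.03)&(W[...,2]>.06)&(W[...,2]<.08)&(f.max(-1)-f.min(-1)<40); w=W[m]; print("pan",len(w),np.median(w,0).round(4))
E
```

```text
top 109 [0.4781 0.0655 0.1169] [0.5016 0.0878 0.1294]
((0.481351375579834, 0.06693834811449051), 0.020963720977306366)
pan 45 [0.4678 0.0656 0.0693]
```

```bash
python3 -c "
from station import *
print(hand_in())"
```

```text
the job is handed in; nothing more can be done
None
```

I pressed the three strips onto their stops from left to right, each with well under 12 N on the stop. The left one is the stiff one (about 1.2 N/mm). The brass weight now stands on its pan within about 3 mm of centre, roughly 4.5 mm down and clear of the stop; I handed the job in at about 36 s.

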